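Set out ore samples at their test stations

ROBOT

A 6-joint arm with a two-finger parallel gripper is mounted at the origin on the work surface. World frame = base frame: x ahead of the robot, y to its left, z up, the work surface at z = 0. Lengths are in mm, angles in rad, forces in N, time in s.
With the tool pointing down it reaches from about 300 to 875 mm from the base axis. Payload 6.4 kg.
Tool frame: the origin (TCP) lies midway between the tips of the shut fingers; the grasp point (between the pads) lies 19 mm behind it (bot.pinch_z is the distance from the TCP to the grasp point, in mm); z points along the fingers, y is the direction in which the jaws open and shut (so a half turn about z gives the same grasp; the last joint's range is limited). The gripper opens to 88 mm and grips with 3 to 60 N. Pads are 18 mm wide; open, the fingers measure 123 mm over their backs; the gripper's body (75 mm by 187 mm) begins 45 mm behind the grasp point.
Start: joints at [-1.373, 0.181, 1.607, -0, 1.354, -0.206], TCP at [225.943, -528.763, 238.714] pointing down, gripper open.
Joint ranges: [-2.99, 2.99], [-0.89, 2.07], [0.3, 2.58], [-1.14, 4.28], [0, 2.63], [-3.12, 3.12]. Speed limits (rad/s): [2.57, 2.57, 3.01, 3.14, 3.14, 3.14].

INTERFACE

Orientations are given as a unit quaternion [x, y, z, w].
In Python, from cell import bot gives the robot as it stands.
- The arm moves only by the shell command python3 -m creep 'ROWS' [OPENING]. ROWS is JSON, a list of rows, each a list of 4 numbers: the shift along the tool's x, y, z in cm, then the turn about the tool's z in degrees. A call has exactly 8 rows; each row is the pose to reach, as a shift and turn from the pose commanded when the call began, along the tool's axes at that moment; what a row does not reach only later rows make up. A row lasts 1/10 s, in which the tool goes at most 50 mm and 8.59 degrees, less where a joint would pass 70% of its speed; a pose out of reach is approached as far as the arm can. A call with a gripper value outside its range is refused whole. OPENING is the opening in per cent of the stroke, from 0 (shut) to 100 (fully open), set as the call begins (- or left out, the last holds). The fingers move at their own pace and stop on an object; the grip force is fixed at half the most. Time passes only in rows, so rows that repeat a pose let the fingers close, or fill a call up. It gives the time, the measured TCP pose, the force and the opening at its end, in the units of the state.
- bot.get_obs(): the state, without advancing time (a new reading comes with each control period).
- bot.camera(name): name is "scene" or "side" or "wrist"; returns a dict with "pixels" (400x640x3 uint8, red, green, blue), "range_z" (400x640 float32, mm along the optical axis (not along the pixel's ray), 0 where there is no reading), "camera_matrix" (3x3 intrinsics, pixels), "dist_coeffs" ([k1, k2, p1, p2, k3] as OpenCV has them; the pictures are not rectified), "R" (3x3) and "t" (3): a world point X has camera coordinates R X + t. Camera axes: x right, y down, z forward; pixel columns grow to the right and rows downward; lengths in mm; the calibration is good to about 2 mm. A picture is of the moment at which its call begins.
- bot.close_job(): hands the job in, once; it reports no verdict.
The state is a dict: "time_s": time; "qpos": joint angles; "dq": joint speeds; "joint_torque": joint torques, N m; "position": TCP position; "tcp_rot": TCP orientation; "wrist_force": force on the tool from outside, world axes, zero at the start; "moment": the same for the moment, N m; "width": finger opening in mm.
Only numpy, scipy, OpenCV 4.12 (cv2) and the standard library are available. Lean on these libraries where they do the work, as an engineer would, in place of code of your own. Each camera call takes 0.05 s, during which the arm holds its last target. There are 200 camera calls.

TASK

Set out the samples at their stations: stand the stone core in the red round seat, put the blue-lidded sample box in the blue rectangular nest, lined up with it, and of the two identical metal tins put the full (heavy) one on the middle of the balance's pan and the empty (light) one on the middle of the yellow wash tray; only their weight in the grip tells the tins apart. Set everything down upright and gently, without dropping it, and let go. Leave the white mortar and the brown bottle where they stand.

Things in the scene. Friction and masses are not known exactly. Their poses are not given: they have to be found in the camera images.
- core: Short sandy-brown stone drill core with darker bands: upright cylinder, diameter 50 mm, 55 mm tall, about 250 g. Origin: centre of its underside, z up. Starts standing on the bench, loose.
- box: Closed sample box, white with a blue lid and a blank paper label on top: 80 mm long (its x axis), 50 mm wide (its y axis), 40 mm tall, about 220 g. Origin: centre of its underside, z up. Starts flat on the bench, loose.
- tin_a: One of two closed aluminium sample tins that look exactly alike: upright cylinder, diameter 56 mm, 48 mm tall, with a dark line round it near the top. One of the two is full of ore (about 400 g), the other empty (about 50 g), each give or take 15 percent; which is which shows only in the weight felt when it is lifted. Origin: centre of its underside, z up. Starts standing on the bench, loose.
- tin_b: One of two closed aluminium sample tins that look exactly alike: upright cylinder, diameter 56 mm, 48 mm tall, with a dark line round it near the top. One of the two is full of ore (about 400 g), the other empty (about 50 g), each give or take 15 percent; which is which shows only in the weight felt when it is lifted. Origin: centre of its underside, z up. Starts standing on the bench, loose.
- seat: Station for the core: red round seat, fixed to the bench, outer diameter 110 mm, with a round recess 74 mm wide and a steel-coloured floor 4 mm above the bench; its rim stands 9 mm above the bench. Origin: centre of its underside, on the bench.
- nest: Station for the sample box: blue rectangular nest with a grey floor, fixed to the bench, outside 112 mm long (its x axis) by 82 mm wide (its y axis), inside 100 by 70 mm; floor 6 mm above the bench, rim 11 mm above the bench. The box lies in it with its long side along the nest's long side, either way round. Origin: centre of its underside, on the bench.
- balance: Station for the full tin: low white balance, fixed to the bench, body 170 by 140 mm and 28 mm tall with a green-grey display strip on its +x end; round steel pan, diameter 110 mm, its top 40 mm above the bench when unloaded; the pan is sprung and sinks about 4 to 5 mm under the full tin but less than 1 mm under the empty one; a dark circle of 68 mm marks its middle. Origin: on the bench, vertically below the pan's centre (the body reaches 60 mm to -x, 110 mm to +x).
- wash_tray: Station for the empty tin: square yellow tray, fixed to the bench, 130 by 130 mm, floor 5 mm and rim 9 mm above the bench, with a dark circle of 68 mm marking its middle. Origin: centre of its underside, on the bench.
- mortar: Bystander, to be left alone: white ceramic bowl, 90 mm across, 50 mm tall, loose, at the left side of the work. Origin: centre of its underside.
- bottle: Bystander, to be left alone: brown glass bottle, 60 mm across, 120 mm tall, loose, at the right side of the work. Origin: centre of its underside.
There are look-alikes about, which are no part of the job. Leave any green or pink look-alike of the box alone.

How it is judged (in metres and radians):
At the end, for the whole second after the job is handed in: Core in seat, box in nest within 12 mm of centre (box 0.2 rad, either way), one tin on tray, the other on pan and sinking it over 2.5 mm, each within 15 mm; all on their floors (4 mm), upright (0.08 rad), at rest, released; mortar and bottle moved under 30 mm (horizontal distance between core and seat below 0.012 m and z of core in the frame of seat between 0 and 0.008 m and horizontal distance between box and nest below 0.012 m and z of box in the frame of nest between 0.002 and 0.01 m and (((horizontal distance between tin_a and balance below 0.015 m and z of tin_a in the frame of balance between 0.03 and 0.0375 m) and (horizontal distance between tin_b and wash_tray below 0.015 m and z of tin_b in the frame of wash_tray between 0.001 and 0.009 m)) or ((horizontal distance between tin_b and balance below 0.015 m and z of tin_b in the frame of balance between 0.03 and 0.0375 m) and (horizontal distance between tin_a and wash_tray below 0.015 m and z of tin_a in the frame of wash_tray between 0.001 and 0.009 m))) and angle between each of core, box, tin_a, tin_b's own z axis and vertical below 0.08 rad and linear speed of each of core, box, tin_a, tin_b below 0.02 m/s and angular speed of each of core, box, tin_a, tin_b below 0.2 rad/s and angle between the x axis of box and the x axis of nest, either way round below 0.2 rad and distance of each of mortar, bottle from where it was at the start of the episode below 0.03 m); the robot touches nothing.
It fails at once if the mortar or the bottle is pushed away by more than 30 mm (distance of any of mortar, bottle from where it was at the start of the episode above 0.03 m).
It fails at once if core is dropped or thrown (faster than 0.7 m/s while out of the fingers: a fall of some 25 mm) (linear speed of core above 0.7 m/s and contact force between the fingers and core below 0.05 N).
It fails at once if box is dropped or thrown (faster than 0.7 m/s while out of the fingers: a fall of some 25 mm) (linear speed of box above 0.7 m/s and contact force between the fingers and box below 0.05 N).
It fails at once if tin_a is dropped or thrown (faster than 0.7 m/s while out of the fingers: a fall of some 25 mm) (linear speed of tin_a above 0.7 m/s and contact force between the fingers and tin_a below 0.05 N).
It fails at once if tin_b is dropped or thrown (faster than 0.7 m/s while out of the fingers: a fall of some 25 mm) (linear speed of tin_b above 0.7 m/s and contact force between the fingers and tin_b below 0.05 N).
It also fails if it takes over 120 s, if anything falls off the work surface, if the arm or the gripper's body presses on something with over 40 N, if the wrist force passes 120 N, or if a joint passes its speed limit or range.

## Working session

There is one attempt and no reset: what is moved stays moved. The work goes in short steps, Python scripts to look and compute and a shell command to move; the robot and the scene stay as the last step left them, time stands still between calls to the robot, and variables do not carry over. Pictures are saved under pics/ and viewed, about 12 in all and at most 16, crops included, and the job is handed in when it is done.

```bash
mkdir -p pics; ls
python3 - <<'E'
from cell import bot
import cv2
o=bot.get_obs();print(o)
for n in("scene","side"):
    c=bot.camera(n);cv2.imwrite(f"pics/{n}0.png",c["pixels"][:,:,::-1]);print(n,c["camera_matrix"],c["dist_coeffs"],c["R"],c["t"])
E
```

```text
pics
{'time_s': 0.0, 'qpos': array([-1.37332182e+00,  1.81500008e-01,  1.60794276e+00, -1.31379874e-06,
        1.35380670e+00, -2.06288810e-01]), 'dq': array([ 5.23360071e-04, -4.24957062e-04,  7.96765476e-05, -1.11054507e-04,
        1.85462722e-04, -9.66360633e-04]), 'joint_torque': array([-3.24825880e-03, -4.33864188e+01, -3.41853797e+01,  7.00444356e-02,
        3.84609704e-02, -1.20415943e-04]), 'position': array([ 225.82714913, -528.2469291 ,  237.86474509]), 'tcp_rot': array([ 9.79690650e-01,  2.00513200e-01,  3.00952368e-06, -8.28400175e-04]), 'wrist_force': array([ 0.65833346, -0.56813914,  0.36013487]), 'moment': array([-0.0041076 ,  0.0122131 ,  0.01139071]), 'width': 88.35976120450044}
scene [[381.46631625   0.         313.88313746]
 [  0.         381.46631625 197.29412557]
 [  0.           0.           1.        ]] [-0.01588244  0.          0.          0.          0.        ] [[ 0.88426563  0.46685193 -0.01111642]
 [ 0.37006618 -0.71506531 -0.5930705 ]
 [-0.28482507  0.52031805 -0.80507379]] [-443.05249591 -184.76803712 1260.67629875]
side [[478.45280679   0.         319.97117038]
 [  0.         478.45280679 199.94735608]
 [  0.           0.           1.        ]] [0.03243757 0.         0.         0.         0.        ] [[-0.80577128 -0.59219659  0.00598652]
 [-0.29946565  0.39870487 -0.86680722]
 [ 0.51093343 -0.70024112 -0.49860747]] [ 394.23032334  180.98725119 1229.95354247]
```

View pics/scene0.png

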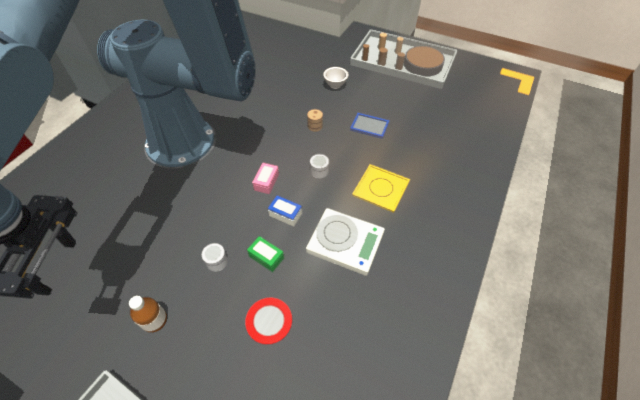

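View pics/side0.png

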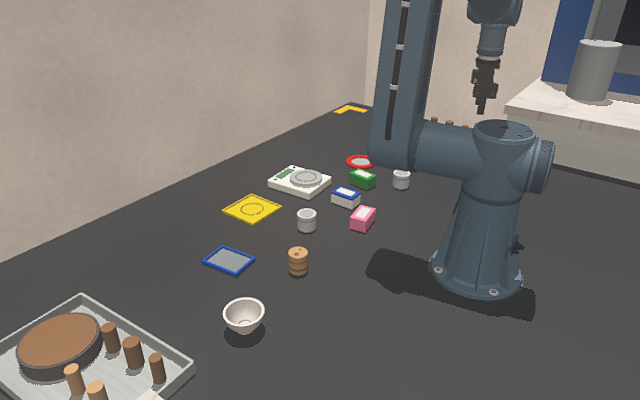

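The scene view shows:
- **Core candidates:** brown core at (315,119); small brown plugs at (365–400,50) in the far tray, which are decoys.
- **Box candidates:** blue-lidded at (286,209), the one I want; pink at (265,177) and green at (266,253), which are decoys.
- **Tins:** (319,166) and (214,257).
- **Stations:** seat (269,320), nest (370,125), balance (345,240), tray (381,187).
- **Bystanders:** mortar (335,77), bottle (148,313).

Next I'll measure from both cameras.

```bash
cat > h.py <<'E'
from cell import bot
import cv2, numpy as np
def cloud(n):
    c=bot.camera(n);K=c["camera_matrix"];d=np.array(c["dist_coeffs"]);z=c["range_z"]
    v,u=np.mgrid[0:400,0:640]
    p=cv2.undistortPoints(np.stack([u,v],-1).reshape(-1,1,2).astype(np.float32),K,d).reshape(400,640,2)
    P=np.concatenate([p*z[...,None],z[...,None]],-1)
    X=(P-np.array(c["t"]))@np.array(c["R"])
    X[z<=0]=np.nan
    hsv=cv2.cvtColor(c["pixels"],cv2.COLOR_RGB2HSV)
    return c,X,hsv
def top(X,cx,cy,r,z0,z1,mask=None):
    m=(np.hypot(X[...,0]-cx,X[...,1]-cy)<r)&(X[...,2]>z0)&(X[...,2]<z1)
    if mask is not None:m&=mask
    return X[m].astype(np.float32)
E
python3 - <<'E'
from h import *
S=cloud("scene");D=cloud("side")
cv2.imwrite("pics/crop1.png",cv2.resize(S[0]["pixels"][90:350,190:420,::-1],None,fx=2.3,fy=2.3,interpolation=cv2.INTER_CUBIC))
px=dict(core=(315,113),box=(286,206),tin1=(319,159),tin2=(214,250),seat=(269,320),nest=(370,125),bal=(337,233),tray=(381,187),mortar=(335,78),bottle=(136,302),pink=(265,173),green=(266,250))
H=dict(core=55,box=40,tin1=48,tin2=48,seat=9,nest=11,bal=40,tray=9,mortar=50,bottle=120,pink=40,green=40)
R=dict(core=45,box=60,tin1=45,tin2=45,seat=75,nest=85,bal=62,tray=110,mortar=60,bottle=50,pink=60,green=60)
for k,(u,v) in px.items():
    X0=S[1][v,u];h=H[k]
    cx,cy=X0[:2]
    for nm,(c,X,hs) in(("sc",S),("sd",D)):
        h_,s_,v_=hs[...,0],hs[...,1],hs[...,2]
        mk=None
        if k=="seat":mk=(s_>150)&((h_<10)|(h_>170))
        if k=="nest":mk=(s_>130)&(h_>100)&(h_<130)
        if k=="tray":mk=(s_>130)&(h_>15)&(h_<40)
        z0=h-8 if mk is None else -5
        p=top(X,cx,cy,R[k],z0,h+8,mk)
        if k=="bal": p=top(X,cx,cy,R[k],34,46)
        if len(p)<8:print(k,nm,"few",len(p),X0.round());continue
        r=cv2.minAreaRect(p[:,:2]);e=cv2.minEnclosingCircle(p[:,:2])
        print(k,nm,len(p),"z",np.median(p[:,2]).round(1),"rect",np.round(r[0],1),np.round(r[1],1),round(r[2],1),"circ",np.round(e[0],1),round(e[1],1))
E
```

```text
Traceback (most recent call last):
cv2.error: OpenCV(4.12.0) /io/opencv/modules/imgproc/src/convhull.cpp:143: error: (-215:Assertion failed) total >= 0 && (depth == CV_32F || depth == CV_32S) in function 'convexHull'
```

View pics/crop1.png

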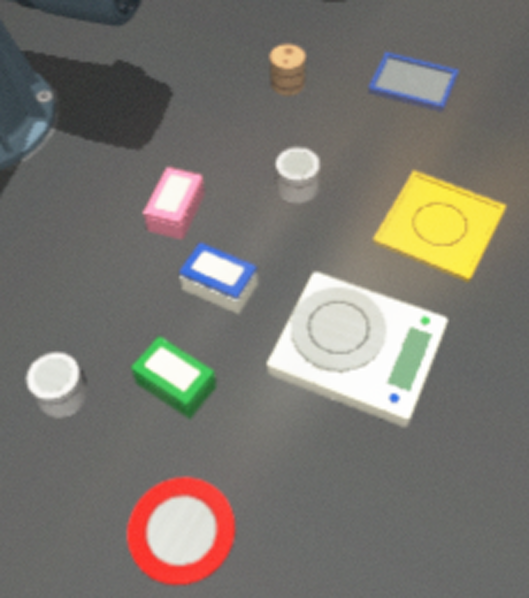

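The crop confirms the choices: core (288,68), blue-lidded box (218,277), tins at (298,174) and (58,383). The script failed only on array layout, so I'll fix that.

```bash
cat > m.py <<'E'
from h import *
S=cloud("scene");D=cloud("side")
px=dict(core=(315,113),box=(286,206),tin1=(319,159),tin2=(214,250),seat=(269,320),nest=(370,125),bal=(337,233),tray=(381,187),mortar=(335,78),bottle=(136,302),pink=(265,173),green=(266,250))
H=dict(core=55,box=40,tin1=48,tin2=48,seat=9,nest=11,bal=40,tray=9,mortar=50,bottle=120,pink=40,green=40)
R=dict(core=45,box=60,tin1=45,tin2=45,seat=75,nest=85,bal=62,tray=110,mortar=60,bottle=50,pink=60,green=60)
for k,(u,v) in px.items():
    X0=S[1][v,u];h=H[k]
    cx,cy=X0[:2]
    for nm,(c,X,hs) in(("sc",S),("sd",D)):
        h_,s_,v_=hs[...,0],hs[...,1],hs[...,2]
        mk=None
        if k=="seat":mk=(s_>150)&((h_<10)|(h_>170))
        if k=="nest":mk=(s_>130)&(h_>100)&(h_<130)
        if k=="tray":mk=(s_>130)&(h_>15)&(h_<40)
        z0=h-8 if mk is None else -5
        p=top(X,cx,cy,R[k],z0,h+8,mk)
        if k=="bal": p=top(X,cx,cy,R[k],34,46)
        if len(p)<8:print(k,nm,"few",len(p),X0.round());continue
        q=np.ascontiguousarray(p[:,:2]).reshape(-1,1,2)
        r=cv2.minAreaRect(q);e=cv2.minEnclosingCircle(q)
        print(k,nm,len(p),"z",np.median(p[:,2]).round(1),"rect",np.round(r[0],1),np.round(r[1],1),round(r[2],1),"circ",np.round(e[0],1),round(e[1],1))
E
python3 m.py
```

```text
core sc 147 z 55.0 rect [363.6 263.2] [47.9 48.5] 19.3 circ [362.6 264.5] 26.4
core sd 234 z 55.7 rect [365.4 266.6] [45.3 54. ] 37.8 circ [364.9 266.5] 27.3
box sc 469 z 39.8 rect [456.3 -90.8] [80.9 52.8] 0.8 circ [456.8 -93. ] 44.8
box sd 256 z 40.6 rect [458.2 -88.5] [83.1 53.5] 1.0 circ [457.2 -88.7] 44.5
tin1 sc 231 z 48.0 rect [467.   95.1] [50.9 57.8] 28.0 circ [466.7  95.1] 29.4
tin1 sd 201 z 49.2 rect [468.3  96.9] [51.9 58.3] 37.5 circ [470.   98.1] 30.6
tin2 sc 356 z 47.9 rect [ 373.3 -302.2] [52.3 54.4] 66.5 circ [ 373.1 -301.3] 28.3
tin2 sd 125 z 48.2 rect [ 367.  -296.1] [53.4 51.6] 27.7 circ [ 368.4 -299.6] 29.8
seat sc 928 z 8.5 rect [ 573.6 -370.6] [110.  109.5] 31.5 circ [ 573.1 -369.2] 56.4
seat sd 158 z 8.9 rect [ 580.1 -360.4] [ 89.5 108.8] 45.6 circ [ 573.8 -367.5] 57.3
nest sc 34 z 10.7 rect [527.3 351.9] [107.8  84.3] 7.6 circ [529.1 348.5] 64.6
nest sd 342 z 9.4 rect [535.7 345.7] [128.4 101.4] 6.1 circ [531.8 347.9] 76.0
bal sc 1210 z 39.8 rect [620.1 -97.8] [108.3 110.3] 43.5 circ [619.7 -97.9] 56.0
bal sd 425 z 41.2 rect [623.3 -98.4] [108.2 113. ] 28.4 circ [622.1 -97.1] 58.4
tray sc 1617 z 5.4 rect [661.4 126.1] [144.1 131.4] 89.8 circ [660.2 126.6] 94.4
tray sd 1067 z 6.8 rect [661.4 115.8] [147.1 135.5] 89.1 circ [660.4 117.3] 96.1
mortar sc 123 z 48.6 rect [324.  502.4] [88.5 78.9] 21.5 circ [326.8 496.8] 46.0
mortar sd 402 z 48.3 rect [326.3 498.9] [85.2 84. ] 45.0 circ [328.9 498.8] 45.4
bottle sc 145 z 120.0 rect [ 332.8 -496.8] [25.7 27. ] 78.9 circ [ 332.5 -496.4] 14.1
bottle sd few 0 [ 336. -497.  120.]
pink sc few 0 [nan nan nan]
pink sd few 0 [nan nan nan]
green sc 575 z 39.6 rect [ 481.3 -231.9] [50.2 81.2] 82.7 circ [ 481.2 -231.9] 45.2
green sd 213 z 40.4 rect [ 483.4 -228.3] [54.9 84.3] 85.2 circ [ 481.1 -231.1] 45.9
```

```bash
cat > d.py <<'E'
import sys,numpy as np
from cell import bot
def yaw():
    q=bot.get_obs()["tcp_rot"];return 2*np.arctan2(q[1],q[0])
def delta(x,y,z,th=None):
    o=bot.get_obs();p=o["position"];t=yaw();dx,dy=x-p[0],y-p[1]
    f=0 if th is None else -(th-np.degrees(t)+90)%180-90
    f=0 if th is None else ((np.degrees(t)-th+90)%180)-90
    print("t",o["time_s"],"pos",p.round(1),"yaw",np.degrees(t).round(1),"F",o["wrist_force"].round(2),"w",round(o["width"],1))
    print("dcm",np.round([(np.cos(t)*dx+np.sin(t)*dy)/10,(np.sin(t)*dx-np.cos(t)*dy)/10,(p[2]-z)/10],2),"turn",round(f,1))
if __name__=="__main__": delta(*map(float,sys.argv[1:]))
E
python3 d.py 370 -300 150
```

```text
t 0.3 pos [ 225.9 -528.6  238.4] yaw 23.1 F [ 0.18 -0.25  0.08] w 88.4
dcm [ 22.23 -15.36   8.84] turn 0
```

```bash
python3 -m creep '[[3,-2,1,0],[7,-4.5,2.5,0],[11,-7.5,4.2,0],[15,-10.3,6,0],[19,-13,7.5,0],[21.5,-14.8,8.6,0],[22.2,-15.4,8.8,0],[22.2,-15.4,8.8,0]]' 100
cat > w.py <<'E'
import sys
from h import *
from d import delta
n,cx,cy,r,z0,z1=sys.argv[1],*map(float,sys.argv[2:7])
c,X,hs=cloud("wrist")
if n!="-":cv2.imwrite(f"pics/{n}.png",c["pixels"][:,:,::-1])
p=top(X,cx,cy,r,z0,z1)
if len(p)>8:
    q=np.ascontiguousarray(p[:,:2]).reshape(-1,1,2)
    R=cv2.minAreaRect(q);e=cv2.minEnclosingCircle(q)
    print(len(p),"z",np.median(p[:,2]).round(1),"rect",np.round(R[0],1),np.round(R[1],1),round(R[2],1),"circ",np.round(e[0],1),round(e[1],1))
else: print("few",len(p))
E
python3 w.py wr1 370 -300 50 40 56;python3 d.py 370 -300 9
```

```text
time_s: 1.1
position: [369.9, -298.9, 150.6]
tcp_rot: [0.979, 0.202, -0.0, -0.0]
wrist_force: [0.3, -0.4, -0.0]
width: 88.1
4264 z 48.4 rect [ 373.8 -300.4] [55.  54.6] 24.2 circ [ 373.5 -300.5] 27.8
t 1.15 pos [ 369.8 -300.4  151.2] yaw 23.2 F [-0.39 -0.13 -0.53] w 88.1
dcm [ 0.04 -0.03 14.22] turn 0
```

View pics/wr1.png

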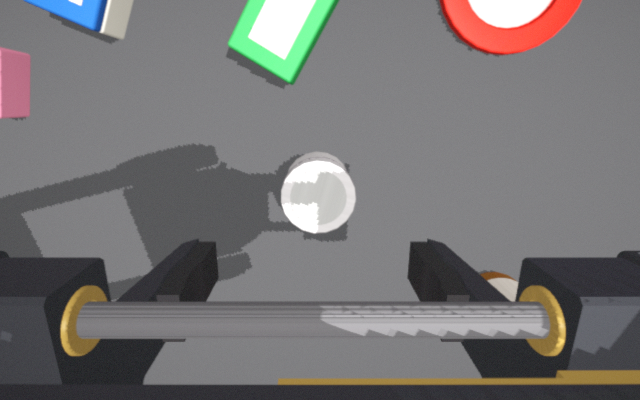

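The wrist view shows the tin at (318,193) between the fingers, with the green box and the red seat ahead. Wrist depth puts the tin at (373.6,−300.5) with radius 27.8, which fits. Now grasp and weigh it.

```bash
python3 -m creep '[[0.3,0.2,3,0],[0.3,0.2,6,0],[0.3,0.2,9,0],[0.3,0.2,11.5,0],[0.3,0.2,13,0],[0.3,0.2,14,0],[0.3,0.2,14.2,0],[0.3,0.2,14.2,0]]' 100 && python3 -m creep '[[0,0,0,0],[0,0,0,0],[0,0,0,0],[0,0,0,0],[0,0,0,0],[0,0,0,0],[0,0,0,0],[0,0,0,0]]' 0 && python3 -m creep '[[0,0,-0.5,0],[0,0,-1.5,0],[0,0,-3,0],[0,0,-5,0],[0,0,-7,0],[0,0,-8,0],[0,0,-8,0],[0,0,-8,0]]'; python3 -m creep '[[0,0,0,0],[0,0,0,0],[0,0,0,0],[0,0,0,0],[0,0,0,0],[0,0,0,0],[0,0,0,0],[0,0,0,0]]'; python3 d.py 620 -98 100
```

```text
time_s: 1.95
position: [373.1, -301.8, 9.2]
tcp_rot: [0.98, 0.2, 0.0, 0.0]
wrist_force: [-0.9, -0.6, 0.5]
width: 88.2
time_s: 2.75
position: [373.3, -300.7, 9.1]
tcp_rot: [0.98, 0.201, 0.0, 0.0]
wrist_force: [-1.2, 1.6, 5.8]
width: 55.2
time_s: 3.55
position: [373.0, -300.4, 88.5]
tcp_rot: [0.98, 0.201, -0.0, -0.0]
wrist_force: [-0.6, 0.0, 0.1]
width: 55.5
time_s: 4.35
position: [373.1, -300.6, 88.7]
tcp_rot: [0.98, 0.201, 0.0, 0.0]
wrist_force: [0.1, 0.4, -0.3]
width: 55.3
t 4.35 pos [ 373.1 -300.6   88.7] yaw 23.1 F [ 0.11  0.37 -0.27] w 55.3
dcm [30.66 -8.93 -1.13] turn 0
```

The force change is −0.3 N, where a full tin would give about −4 N, so this is the empty tin and it goes on the tray. I'll stop short of the tray to measure it with the wrist camera.

```bash
python3 -m creep '[[0.5,-0.4,-1,0],[2,-1.6,-2,0],[4.5,-3.7,-3.5,0],[7.5,-6.2,-5,0],[10.5,-8.8,-6,0],[13.5,-11.3,-6,0],[16.5,-13.8,-6,0],[19.5,-16.3,-6,0]]' ; python3 -m creep '[[3,-2.5,0,0],[6,-5,0,0],[9,-7.5,0,0],[11.5,-9.7,0,0],[13,-11,0,0],[13.5,-11.4,0,0],[13.5,-11.4,0,0],[13.5,-11.4,0,0]]'; python3 d.py 661 122 60
cat > y.py <<'E'
import sys
from h import *
c,X,hs=cloud("wrist")
cv2.imwrite(f"pics/{sys.argv[1]}.png",c["pixels"][:,:,::-1])
h,s,v=hs[...,0],hs[...,1],hs[...,2]
m=(s>130)&(h>15)&(h<40)&(abs(X[...,2]-8)<8)&(np.hypot(X[...,0]-661,X[...,1]-122)<100)
p=X[m].astype(np.float32);q=np.ascontiguousarray(p[:,:2]).reshape(-1,1,2)
R=cv2.minAreaRect(q);print("tray",len(p),[np.round(a,1) for a in R])
rim=p[p[:,2]>8];print("rim",len(rim),np.percentile(rim[:,:2],[1,99],0).round(1) if len(rim) else 0)
E
python3 y.py wr2
```

```text
time_s: 5.15
position: [489.2, -72.2, 149.9]
tcp_rot: [0.98, 0.201, 0.001, 0.0]
wrist_force: [1.8, -1.1, -1.2]
width: 55.2
time_s: 5.95
position: [567.3, 83.2, 148.9]
tcp_rot: [0.98, 0.2, -0.0, 0.0]
wrist_force: [-0.2, 0.3, -0.1]
width: 55.3
t 5.95 pos [567.3  83.2 148.9] yaw 23.1 F [-0.17  0.34 -0.14] w 55.3
dcm [10.14  0.11  8.89] turn 0
tray 24660 [array([663.8, 122.9]), array([134.6, 135. ]), np.float64(89.7)]
rim 2744 [[598.2  57.8]
 [726.6 187.7]]
```

View pics/wr2.png

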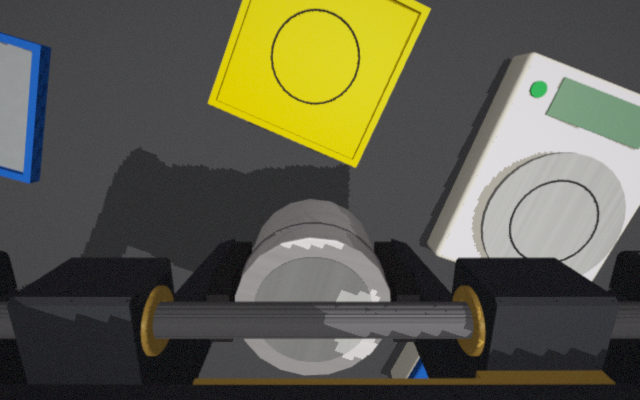

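Wrist view: tray ring centre at about (315,56), pan ring at about (554,222), held tin at (313,290). I'll fit both rings from this viewpoint.

```bash
python3 - <<'E'
from h import *
c,X,hs=cloud("wrist")
v=hs[...,2]
for n,(u0,v0,z0) in dict(tray=(315,56,5),pan=(554,222,40)).items():
    yy,xx=np.mgrid[0:400,0:640];r=np.hypot(xx-u0,yy-v0)
    bh=cv2.morphologyEx(v,cv2.MORPH_BLACKHAT,np.ones((9,9),np.uint8))
    m=(r<56)&(r>34)&(bh>60)&(abs(X[...,2]-z0)<6)
    p=X[m][:,:2]
    for _ in range(4):
        A=np.c_[2*p,np.ones(len(p))];s=np.linalg.lstsq(A,(p**2).sum(1),rcond=None)[0]
        rad=np.sqrt(s[2]+s[0]**2+s[1]**2);res=abs(np.hypot(*(p-s[:2]).T)-rad);p=p[res<max(2.5*np.median(res),.5)]
    print(n,len(p),s[:2].round(1),"r",rad.round(1),"z",np.nanmedian(X[m][:,2]).round(1))
E
python3 d.py 661 122 60
```

```text
tray 665 [662.9 122.6] r 33.8 z 5.8
pan 397 [622.1 -96.2] r 33.9 z 40.6
t 6.05 pos [567.4  82.8 148.8] yaw 23.1 F [ 0.01 -0.39 -0.57] w 55.5
dcm [10.15  0.06  8.88] turn 0
```

```bash
python3 -m creep '[[1.5,0,0.5,0],[4,0,2,0],[7,0.1,4,0],[9.3,0.1,6.5,0],[10.3,0.1,8.5,0],[10.3,0.1,10,0],[10.3,0.1,11,0],[10.3,0.1,11,0]]'; python3 d.py 662.5 122.7 14; python3 -m creep '[[0,0,0.5,0],[0,0,1,0],[0,0,1.4,0],[0,0,1.8,0],[0,0,2.1,0],[0,0,2.2,0],[0,0,2.3,0],[0,0,2.3,0]]'; python3 d.py 662.5 122.7 14
```

```text
time_s: 6.85
position: [661.1, 122.6, 37.1]
tcp_rot: [0.98, 0.2, -0.002, -0.0]
wrist_force: [-0.7, -0.4, 0.1]
width: 55.4
t 6.85 pos [661.1 122.6  37.1] yaw 23.1 F [-0.67 -0.39  0.09] w 55.4
dcm [0.14 0.04 2.31] turn 0
time_s: 7.65
position: [662.8, 123.3, 15.6]
tcp_rot: [0.98, 0.201, -0.0, -0.0]
wrist_force: [0.2, 0.7, -0.6]
width: 55.3
t 7.65 pos [662.8 123.3  15.6] yaw 23.1 F [ 0.23  0.71 -0.65] w 55.3
dcm [-0.06  0.05  0.16] turn 0
```

```bash
python3 -m creep '[[0,0,0.05,0],[0,0,0.1,0],[0,0,0.15,0],[0,0,0.17,0],[0,0,0.17,0],[0,0,0.17,0],[0,0,0.17,0],[0,0,0.17,0]]'; python3 -m creep '[[0,0,0,0],[0,0,0,0],[0,0,0,0],[0,0,0,0],[0,0,0,0],[0,0,0,0],[0,0,0,0],[0,0,0,0]]' 100;  python3 -m creep '[[0,0,-0.5,0],[0,0,-2,0],[0,0,-4,0],[0,0,-6.5,0],[0,0,-9,0],[0,0,-11.5,0],[-1,0,-13,0],[-2,0,-13.5,0]]'; python3 w.py - 662 123 45 45 62; python3 d.py 400 55 150
```

```text
time_s: 8.45
position: [662.9, 123.4, 14.2]
tcp_rot: [0.98, 0.201, 0.0, 0.0]
wrist_force: [-0.9, 0.5, 1.2]
width: 55.7
time_s: 9.25
position: [662.9, 123.3, 14.0]
tcp_rot: [0.98, 0.201, 0.0, -0.0]
wrist_force: [-0.3, 0.2, 0.5]
width: 88.0
time_s: 10.05
position: [645.9, 115.5, 152.8]
tcp_rot: [0.98, 0.201, 0.003, 0.001]
wrist_force: [-0.8, -0.2, -0.9]
width: 88.2
4535 z 53.4 rect [662.8 123.9] [55.6 54.5] 22.2 circ [662.5 124.1] 28.1
t 10.1 pos [644.2 115.  152. ] yaw 23.1 F [ 0.46  0.61 -0.72] w 88.5
dcm [-24.81  -4.08   0.2 ] turn 0
```

```bash
python3 -m creep '[[-2,-0.6,0,0],[-5,-1.6,0,0],[-8.5,-2.6,0,0],[-12,-3.6,0,0],[-15,-4.6,0,0],[-16.8,-5.1,0,0],[-17.1,-5.2,0,0],[-17.1,-5.2,0,0]]'; python3 w.py - 467 96 45 40 56; python3 d.py 467 96 9
```

```text
time_s: 10.9
position: [466.8, 96.1, 149.0]
tcp_rot: [0.98, 0.2, 0.0, 0.0]
wrist_force: [0.8, -0.1, 0.9]
width: 88.2
4321 z 48.4 rect [469.8  97.1] [55.2 55.2] 86.8 circ [469.6  97.1] 28.0
t 10.95 pos [467.5  96.1 149.2] yaw 23.1 F [ 0.24  0.21 -0.38] w 88.3
dcm [-0.05 -0.02 14.02] turn 0
```

```bash
python3 -m creep '[[0.2,0,3,0],[0.2,0,6,0],[0.2,0,9,0],[0.2,0,11.5,0],[0.2,0,13,0],[0.2,0,13.8,0],[0.2,0,14,0],[0.2,0,14,0]]' 100 && python3 -m creep '[[0,0,0,0],[0,0,0,0],[0,0,0,0],[0,0,0,0],[0,0,0,0],[0,0,0,0],[0,0,0,0],[0,0,0,0]]' 0 && python3 -m creep '[[0,0,-0.5,0],[0,0,-1.5,0],[0,0,-3,0],[0,0,-5,0],[0,0,-7,0],[0,0,-9,0],[0,0,-10,0],[0,0,-10,0]]'; python3 d.py 622 -96.5 100
```

```text
time_s: 11.75
position: [469.4, 96.9, 9.2]
tcp_rot: [0.98, 0.201, 0.0, 0.0]
wrist_force: [0.3, 0.3, 0.7]
width: 88.3
time_s: 12.55
position: [469.0, 96.8, 9.4]
tcp_rot: [0.98, 0.201, 0.0, 0.0]
wrist_force: [-0.6, -0.7, 6.1]
width: 55.7
time_s: 13.35
position: [469.5, 96.9, 110.4]
tcp_rot: [0.98, 0.201, 0.001, 0.0]
wrist_force: [0.7, 0.3, -4.2]
width: 55.2
t 13.35 pos [469.5  96.9 110.4] yaw 23.1 F [ 0.72  0.34 -4.21] w 55.2
dcm [ 6.42 23.78  1.04] turn 0
```

```bash
python3 -m creep '[[0.5,1.5,0,0],[1.4,5,0,0],[2.6,9.5,0,0],[3.9,14.5,0,0],[5.2,19,0,0],[6,22.5,1,0],[6.4,23.7,2.5,0],[6.4,23.7,3.5,0]]'; python3 d.py 621.8 -96.7 50; python3 -m creep '[[0,0,0.4,0],[0,0,0.8,0],[0,0,1.2,0],[0,0,1.5,0],[0,0,1.7,0],[0,0,1.7,0],[0,0,1.7,0],[0,0,1.7,0]]';python3 d.py 621.8 -96.7 50
```

```text
time_s: 14.15
position: [620.6, -98.6, 71.1]
tcp_rot: [0.98, 0.199, -0.001, -0.0]
wrist_force: [-0.0, 0.6, -4.5]
width: 55.2
t 14.15 pos [620.6 -98.6  71.1] yaw 23.0 F [-0.01  0.62 -4.52] w 55.2
dcm [ 0.18 -0.12  2.11] turn 0
time_s: 14.95
position: [620.8, -95.9, 57.4]
tcp_rot: [0.98, 0.201, 0.0, 0.0]
wrist_force: [-0.8, -0.2, -4.2]
width: 55.4
t 14.95 pos [620.8 -95.9  57.4] yaw 23.1 F [-0.82 -0.22 -4.23] w 55.4
dcm [0.06 0.11 0.74] turn 0
```

```bash
python3 -m creep '[[0.05,0.1,0.2,0],[0.05,0.1,0.4,0],[0.05,0.1,0.6,0],[0.05,0.1,0.75,0],[0.05,0.1,0.85,0],[0.05,0.1,0.95,0],[0.05,0.1,1.0,0],[0.05,0.1,1.0,0]]'; python3 -m creep '[[0,0,0.05,0],[0,0,0.1,0],[0,0,0.13,0],[0,0,0.15,0],[0,0,0.15,0],[0,0,0.15,0],[0,0,0.15,0],[0,0,0.15,0]]'
```

```text
time_s: 15.75
position: [621.5, -96.6, 47.1]
tcp_rot: [0.98, 0.201, -0.0, 0.0]
wrist_force: [-2.1, 0.2, -1.5]
width: 55.4
time_s: 16.55
position: [621.5, -96.6, 45.6]
tcp_rot: [0.98, 0.201, 0.0, 0.0]
wrist_force: [-1.0, -0.1, -0.7]
width: 55.1
```

```bash
python3 -m creep '[[0,0,0.04,0],[0,0,0.06,0],[0,0,0.06,0],[0,0,0.06,0],[0,0,0.06,0],[0,0,0.06,0],[0,0,0.06,0],[0,0,0.06,0]]'; python3 -m creep '[[0,0,0,0],[0,0,0,0],[0,0,0,0],[0,0,0,0],[0,0,0,0],[0,0,0,0],[0,0,0,0],[0,0,0,0]]' 100;  python3 -m creep '[[0,0,-0.5,0],[0,0,-2,0],[0,0,-4,0],[0,0,-6.5,0],[0,0,-9,0],[0,0,-11,0],[0,0,-12,0],[-2,0,-12,0]]'; python3 w.py - 621 -97 45 75 100; python3 d.py 456.5 -90.5 150 0
```

```text
time_s: 17.35
position: [621.5, -96.6, 45.0]
tcp_rot: [0.98, 0.201, 0.0, 0.0]
wrist_force: [-0.1, -0.2, -0.6]
width: 55.3
time_s: 18.15
position: [621.4, -96.6, 44.9]
tcp_rot: [0.98, 0.201, 0.0, -0.0]
wrist_force: [-0.4, 0.0, -0.6]
width: 88.0
time_s: 18.95
position: [605.5, -104.5, 168.1]
tcp_rot: [0.98, 0.201, 0.003, 0.001]
wrist_force: [-0.1, -0.8, 0.2]
width: 88.0
5089 z 83.4 rect [622.  -95.6] [55. 55.] 82.2 circ [622.  -95.7] 27.9
t 19.0 pos [ 601.6 -105.4  166.2] yaw 23.2 F [ 0.81 -0.45 -1.47] w 88.0
dcm [-12.76  -7.07   1.62] turn 23.2
```

The full tin's underside is at about 35 mm, so the pan has sunk about 5 mm; its centre is (622,−95.7). Next is the box.

```bash
python3 -m creep '[[-1.5,-0.8,0.2,3],[-4,-2.2,0.5,7],[-7,-3.9,0.9,12],[-9.5,-5.3,1.2,17],[-11.5,-6.4,1.5,21],[-12.6,-7,1.6,23.2],[-12.8,-7.1,1.6,23.2],[-12.8,-7.1,1.6,23.2]]'; python3 w.py wr3 456.5 -90.5 60 30 50; python3 d.py 457 -90.5 10 0
```

```text
time_s: 19.8
position: [457.7, -89.6, 149.2]
tcp_rot: [1.0, -0.0, 0.0, 0.0]
wrist_force: [-0.1, -0.1, 0.4]
width: 88.0
6623 z 40.1 rect [458.7 -89.8] [79.9 50. ] 0.6 circ [458.8 -89.4] 46.1
t 19.85 pos [458.2 -89.7 149.3] yaw -0.0 F [-0.07 -1.12  1.28] w 88.5
dcm [-0.12  0.08 13.93] turn -0.0
```

View pics/wr3.png

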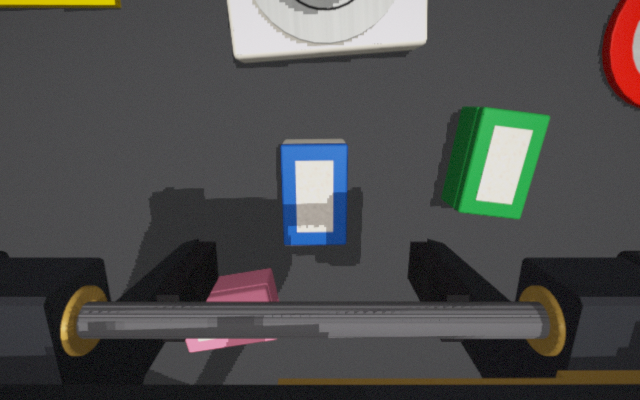

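The blue-lidded box sits centred at (315,193) between the fingers. The pink box at (240,300) and the green one at (500,162) are clear of the finger paths.

```bash
python3 -m creep '[[0.05,0,3,0],[0.05,0,6,0],[0.05,0,9,0],[0.05,0,11.5,0],[0.05,0,13,0],[0.05,0,13.6,-0.6],[0.05,0,13.8,-0.6],[0.05,0,13.8,-0.6]]' 100 && python3 -m creep '[[0,0,0,0],[0,0,0,0],[0,0,0,0],[0,0,0,0],[0,0,0,0],[0,0,0,0],[0,0,0,0],[0,0,0,0]]' 0 && python3 -m creep '[[0,0,-0.5,0],[0,0,-1.5,0],[0,0,-3,0],[0,0,-5,0],[0,0,-7.5,0],[0,0,-10,0],[0,0,-12,0],[0,0,-13,0]]'; python3 d.py 430 345 150 7
```

```text
time_s: 20.65
position: [458.7, -89.7, 11.3]
tcp_rot: [1.0, 0.005, 0.0, 0.0]
wrist_force: [0.4, -0.8, 0.5]
width: 88.2
time_s: 21.45
position: [458.1, -89.6, 11.1]
tcp_rot: [1.0, 0.005, 0.0, 0.0]
wrist_force: [-1.1, 0.4, 4.6]
width: 49.6
time_s: 22.25
position: [458.8, -89.7, 143.2]
tcp_rot: [1.0, 0.005, 0.001, 0.001]
wrist_force: [1.0, -0.7, -2.2]
width: 49.9
t 22.25 pos [458.8 -89.7 143.2] yaw 0.5 F [ 0.97 -0.66 -2.22] w 49.9
dcm [ -2.47 -43.5   -0.68] turn -6.5
```

```bash
python3 -m creep '[[-0.1,-1,0,0],[-0.4,-3.5,-0.2,0],[-0.8,-6.5,-0.5,0],[-1.2,-10,-0.7,0],[-1.6,-13.5,-0.7,0],[-2,-17,-0.7,0],[-2.4,-20.5,-0.7,-1],[-2.8,-24,-0.7,-2]]'; python3 -m creep '[[-0.4,-3.5,0,-1],[-0.8,-7,0,-2],[-1.2,-10.5,0,-3],[-1.6,-14,0,-4],[-1.9,-17,0,-4.5],[-2,-18.8,0,-4.5],[-2,-19.4,0,-4.5],[-2,-19.5,0,-4.5]]'
cat > n.py <<'E'
import sys
from h import *
c,X,hs=cloud("wrist")
cv2.imwrite(f"pics/{sys.argv[1]}.png",c["pixels"][:,:,::-1])
h,s,v=hs[...,0],hs[...,1],hs[...,2]
m=(s>130)&(h>100)&(h<130)&(abs(X[...,2]-9)<7)&(np.hypot(X[...,0]-530,X[...,1]-348)<90)
p=X[m].astype(np.float32)
for zl in (2,9):
    q=np.ascontiguousarray(p[p[:,2]>zl][:,:2]).reshape(-1,1,2)
    R=cv2.minAreaRect(q);print("nest",len(q),[np.round(a,1) for a in R])
E
python3 n.py wr4; python3 d.py 530 348 60 7
```

```text
time_s: 23.05
position: [425.9, 152.1, 146.5]
tcp_rot: [1.0, 0.023, -0.001, -0.0]
wrist_force: [0.8, -0.1, -1.8]
width: 49.8
time_s: 23.85
position: [397.9, 344.4, 146.7]
tcp_rot: [0.998, 0.062, -0.001, 0.001]
wrist_force: [0.4, -0.3, -2.3]
width: 49.8
nest 2301 [array([506.9, 349.1]), array([66.9, 82.3]), np.float64(6.5)]
nest 2218 [array([506.5, 349. ]), array([66.4, 82.7]), np.float64(7.1)]
t 23.9 pos [398.3 343.9 147. ] yaw 7.1 F [ 0.61 -0.82 -0.84] w 49.7
dcm [13.12  1.21  8.7 ] turn 0.1
```

View pics/wr4.png

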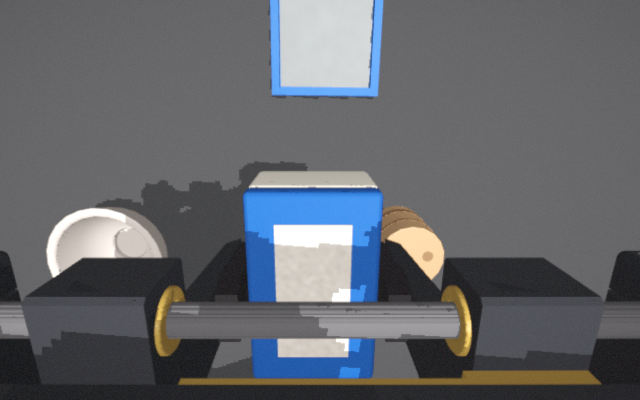

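The nest's near edge is at row 95 (cols 272–380), and the mortar and core stay clear. Extrapolating from the near edge gives a nest centre of (529,351.5) and yaw 6.8°, which matches the scene camera's (527,352).

```bash
python3 -m creep '[[1.5,0.1,0.3,0],[4.5,0.3,1,0],[8,0.5,2.5,0],[11.3,0.8,4.5,0],[13,0.9,6.5,0],[13.1,0.9,8.5,0.2],[13.1,0.9,9.8,0.2],[13.1,0.9,10.2,0.2]]'; python3 d.py 529 351.5 18 6.9; python3 -m creep '[[0,0,0.5,0],[0,0,1,0],[0,0,1.4,0],[0,0,1.8,0],[0,0,2,0],[0,0,2.1,0],[0,0,2.1,0],[0,0,2.1,0]]';python3 d.py 529 351.5 17 6.9
```

```text
time_s: 24.7
position: [529.5, 349.7, 43.6]
tcp_rot: [0.998, 0.059, -0.002, 0.001]
wrist_force: [-1.3, 0.4, -1.7]
width: 49.7
t 24.7 pos [529.5 349.7  43.6] yaw 6.8 F [-1.31  0.4  -1.71] w 49.7
dcm [-0.03 -0.18  2.56] turn -0.1
time_s: 25.5
position: [530.3, 351.4, 25.1]
tcp_rot: [0.998, 0.06, 0.0, -0.0]
wrist_force: [-0.8, 1.0, -1.5]
width: 49.7
t 25.5 pos [530.3 351.4  25.1] yaw 6.8 F [-0.76  1.   -1.45] w 49.7
dcm [-0.13 -0.03  0.81] turn -0.1
```

```bash
python3 -m creep '[[-0.1,0,0.2,0],[-0.1,0,0.4,0],[-0.1,0,0.55,0],[-0.1,0,0.65,0],[-0.1,0,0.72,0],[-0.1,0,0.77,0],[-0.1,0,0.8,0],[-0.1,0,0.8,0]]'; python3 -m creep '[[0,0,0,0],[0,0,0,0],[0,0,0,0],[0,0,0,0],[0,0,0,0],[0,0,0,0],[0,0,0,0],[0,0,0,0]]' ; python3 d.py 529 351.5 17 6.9
```

```text
time_s: 26.3
position: [529.3, 351.2, 17.2]
tcp_rot: [0.998, 0.06, 0.0, 0.0]
wrist_force: [-2.1, -1.5, 1.0]
width: 49.8
time_s: 27.1
position: [529.3, 351.2, 17.2]
tcp_rot: [0.998, 0.06, 0.0, -0.0]
wrist_force: [-2.6, -1.2, 4.9]
width: 49.5
t 27.1 pos [529.3 351.2  17.2] yaw 6.8 F [-2.58 -1.18  4.93] w 49.5
dcm [-0.03 -0.03  0.02] turn -0.1
```

The box is on the nest floor (+5 N contact). Release it, rise, and check its fit.

```bash
python3 -m creep '[[0,0,0,0],[0,0,0,0],[0,0,0,0],[0,0,0,0],[0,0,0,0],[0,0,0,0],[0,0,0,0],[0,0,0,0]]' 100;  python3 -m creep '[[0,0,-0.5,0],[0,0,-2,0],[0,0,-4,0],[0,0,-6.5,0],[0,0,-9,0],[0,0,-11.5,0],[-1,0,-13.5,0],[-2,0,-14,0]]'; python3 w.py wr5 529 351 62 40 56; python3 n.py wr5; python3 d.py 364 265.5 150
```

```text
time_s: 27.9
position: [529.2, 351.2, 16.9]
tcp_rot: [0.998, 0.06, 0.0, 0.0]
wrist_force: [0.7, 0.2, 0.8]
width: 87.8
time_s: 28.7
position: [510.9, 349.6, 161.2]
tcp_rot: [0.998, 0.06, 0.003, -0.001]
wrist_force: [0.7, -0.6, 0.3]
width: 88.6
6654 z 46.1 rect [529.8 352.1] [79.8 50.1] 6.9 circ [529.7 352.2] 46.0
nest 3143 [array([529. , 351.7]), array([112.2,  82.2]), np.float64(6.4)]
nest 2984 [array([529. , 351.7]), array([112.2,  82.2]), np.float64(6.4)]
t 28.8 pos [508.8 349.1 158.4] yaw 6.9 F [ 1.1  -0.16 -1.02] w 88.2
dcm [-15.37   6.57   0.84] turn 0
```

View pics/wr5.png

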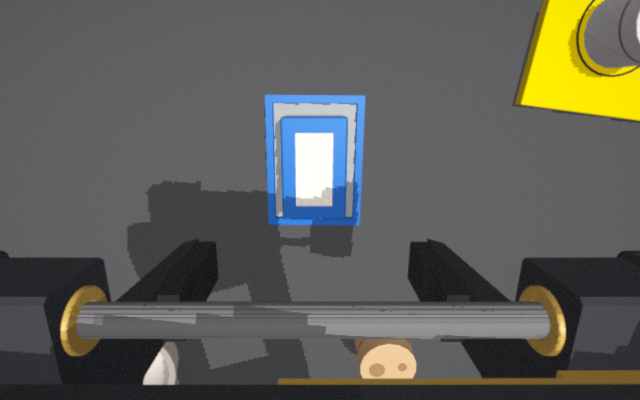

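The box is in the nest at (315,168), 0.8 mm off and 0.5° out. Next is the core.

```bash
python3 -m creep '[[-1.5,0.6,0,0],[-4.5,1.9,0,0],[-8,3.4,0.2,0],[-11.5,4.9,0.4,0],[-14,6,0.6,0],[-15.2,6.5,0.8,0],[-15.4,6.6,0.8,0],[-15.4,6.6,0.8,0]]'; python3 w.py - 364 265 42 47 63; python3 d.py 366 265.5 12
```

```text
time_s: 29.6
position: [364.3, 264.9, 148.6]
tcp_rot: [0.998, 0.06, -0.0, 0.0]
wrist_force: [-0.4, 0.6, 0.3]
width: 88.2
3628 z 55.0 rect [365.5 267. ] [49.4 49.1] 68.4 circ [365.5 267. ] 25.0
t 29.65 pos [364.9 265.1 148.8] yaw 6.8 F [ 0.25 -0.47 -0.69] w 88.2
dcm [ 0.12 -0.03 13.68] turn 0
```

```bash
python3 -m creep '[[0.1,-0.15,3,0],[0.1,-0.15,6,0],[0.1,-0.15,8.5,0],[0.1,-0.15,11,0],[0.1,-0.15,12.7,0],[0.1,-0.15,13.4,0],[0.1,-0.15,13.6,0],[0.1,-0.15,13.6,0]]' 100 && python3 -m creep '[[0,0,0,0],[0,0,0,0],[0,0,0,0],[0,0,0,0],[0,0,0,0],[0,0,0,0],[0,0,0,0],[0,0,0,0]]' 0 && python3 -m creep '[[0,0,-0.5,0],[0,0,-1.5,0],[0,0,-3,0],[0,0,-5,0],[0,0,-7.5,0],[0,0,-10,0],[0,0,-12.5,0],[0,0,-14,0]]'; python3 d.py 475 -370 152
```

```text
time_s: 30.45
position: [365.7, 266.8, 13.1]
tcp_rot: [0.998, 0.06, 0.0, -0.0]
wrist_force: [0.2, -0.0, -0.3]
width: 88.2
time_s: 31.25
position: [365.3, 266.6, 13.1]
tcp_rot: [0.998, 0.06, 0.0, 0.0]
wrist_force: [-0.3, -0.6, 5.0]
width: 49.5
time_s: 32.05
position: [365.6, 266.8, 155.3]
tcp_rot: [0.998, 0.06, 0.001, -0.0]
wrist_force: [0.6, 0.2, -3.1]
width: 49.4
t 32.05 pos [365.6 266.8 155.3] yaw 6.8 F [ 0.61  0.21 -3.09] w 49.4
dcm [ 3.27 64.53  0.33] turn 0
```

```bash
python3 -m creep '[[0.1,1,0,0],[0.2,3.5,0,0],[0.4,7,0,0],[0.6,10.5,0,0],[0.8,14,0,0],[1,17.5,0,0],[1.1,21,0,0],[1.3,24.5,0,0]]'; python3 -m creep '[[0.2,3.5,0,0],[0.4,7,0,0],[0.6,10.5,0,0],[0.8,14,0,0],[0.9,17.5,0,0],[1,21,0,0],[1.2,24.5,0,0],[1.3,28,0,0]]'; python3 -m creep '[[0.2,3.5,0,0],[0.4,6.5,0,0],[0.5,9,0,0],[0.6,11,0,0],[0.6,11.8,0,0],[0.6,12,0,0],[0.6,12,0,0],[0.6,12,0,0]]'
python3 - <<'E'
from h import *
c,X,hs=cloud("wrist")
cv2.imwrite("pics/wr6.png",c["pixels"][:,:,::-1])
h,s=hs[...,0],hs[...,1]
m=(s>150)&((h<10)|(h>170))&(abs(X[...,2]-9)<4)&(np.hypot(X[...,0]-574,X[...,1]+370)<80)
p=np.ascontiguousarray(X[m][:,:2].astype(np.float32)).reshape(-1,1,2)
print(len(p),cv2.minEnclosingCircle(p),cv2.minAreaRect(p))
E
python3 d.py 573.5 -369.5 60
```

```text
time_s: 32.85
position: [406.1, 23.1, 151.9]
tcp_rot: [0.998, 0.06, -0.001, -0.0]
wrist_force: [-0.1, -0.4, -3.1]
width: 49.5
time_s: 33.65
position: [452.2, -253.0, 151.6]
tcp_rot: [0.998, 0.059, -0.001, -0.001]
wrist_force: [0.7, 0.6, -2.4]
width: 49.6
time_s: 34.45
position: [473.4, -368.9, 152.6]
tcp_rot: [0.998, 0.06, -0.0, -0.001]
wrist_force: [-0.3, -0.6, -2.3]
width: 49.3
8047 ((576.399169921875, -370.2563781738281), 54.91819381713867) ((570.14404296875, -371.13690185546875), (95.98011016845703, 108.77698516845703), 6.87147331237793)
t 34.5 pos [ 473.6 -369.   152.8] yaw 6.9 F [-0.27 -0.54 -1.63] w 49.2
dcm [9.91 1.25 9.28] turn 0
```

View pics/wr6.png

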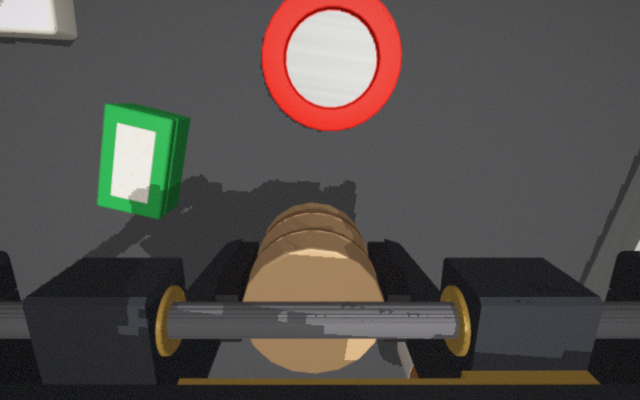

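The seat is at (333,57), with a fitted circle radius of 54.9 (expected 55) centred at (576,−370). The core is held at (316,290).

```bash
python3 -m creep '[[1,0.1,0.3,0],[3.5,0.4,1,0],[6.5,0.8,3,0],[9,1.2,5.5,0],[10.1,1.3,8,0],[10.1,1.3,9.8,0],[10.1,1.3,10.8,0],[10.1,1.3,10.8,0]]'; python3 -m creep '[[0,0,0.5,0],[0,0,1,0],[0,0,1.4,0],[0,0,1.7,0],[0,0,1.9,0],[0,0,2,0],[0,0,2,0],[0,0,2,0]]';python3 d.py 576 -370 17
```

```text
time_s: 35.3
position: [574.1, -369.9, 42.9]
tcp_rot: [0.998, 0.06, -0.001, -0.001]
wrist_force: [0.4, 0.6, -2.8]
width: 49.3
time_s: 36.1
position: [575.6, -371.0, 25.0]
tcp_rot: [0.998, 0.06, 0.0, 0.0]
wrist_force: [1.0, -0.1, -3.1]
width: 49.4
t 36.1 pos [ 575.6 -371.    25. ] yaw 6.8 F [ 1.   -0.11 -3.09] w 49.4
dcm [ 0.05 -0.1   0.8 ] turn 0
```

```bash
python3 -m creep '[[0,-0.1,0.2,0],[0,-0.1,0.4,0],[0,-0.1,0.55,0],[0,-0.1,0.65,0],[0,-0.1,0.72,0],[0,-0.1,0.77,0],[0,-0.1,0.8,0],[0,-0.1,0.8,0]]'; python3 -m creep '[[0,0,0,0],[0,0,0,0],[0,0,0,0],[0,0,0,0],[0,0,0,0],[0,0,0,0],[0,0,0,0],[0,0,0,0]]' ; python3 d.py 576 -370 17
```

```text
time_s: 36.9
position: [575.5, -370.0, 17.2]
tcp_rot: [0.998, 0.06, 0.0, 0.0]
wrist_force: [-0.9, 1.4, 1.0]
width: 49.0
time_s: 37.7
position: [575.4, -370.0, 17.2]
tcp_rot: [0.998, 0.06, 0.0, 0.0]
wrist_force: [-2.4, 1.3, 4.6]
width: 49.5
t 37.7 pos [ 575.4 -370.    17.2] yaw 6.8 F [-2.38  1.28  4.57] w 49.5
dcm [0.05 0.01 0.02] turn 0
```

```bash
python3 -m creep '[[0,0,0,0],[0,0,0,0],[0,0,0,0],[0,0,0,0],[0,0,0,0],[0,0,0,0],[0,0,0,0],[0,0,0,0]]' 100;  python3 -m creep '[[0,0,-0.5,0],[0,0,-2,0],[0,0,-4,0],[0,0,-6.5,0],[0,0,-9,0],[0,0,-11.5,0],[-1,0,-13.5,0],[-2,0,-14,0]]'; python3 w.py wr7 576 -370 42 50 68
python3 - <<'E'
from h import *
c,X,hs=cloud("wrist")
h,s=hs[...,0],hs[...,1]
m=(s>150)&((h<10)|(h>170))&(abs(X[...,2]-9)<4)&(np.hypot(X[...,0]-574,X[...,1]+370)<80)
p=np.ascontiguousarray(X[m][:,:2].astype(np.float32)).reshape(-1,1,2)
print(len(p),cv2.minEnclosingCircle(p))
S=cloud("scene");D=cloud("side")
for n,cx,cy,r,z in(("mortar",327,498,60,50),("bottle",333,-497,40,120),("tin2",662,123,45,53),("tin1",622,-96,45,83),("box",529,351,60,46),("core",576,-370,40,59)):
  for X in(S[1],D[1]):
    p=top(X,cx,cy,r,z-8,z+8)
    if len(p)>8:
        q=np.ascontiguousarray(p[:,:2]).reshape(-1,1,2);print(n,len(p),np.round(cv2.minEnclosingCircle(q)[0],1),np.median(p[:,2]).round(1))
cv2.imwrite("pics/sc9.png",S[0]["pixels"][:,:,::-1])
E
```

```text
time_s: 38.5
position: [575.4, -369.9, 16.9]
tcp_rot: [0.998, 0.06, -0.0, -0.0]
wrist_force: [-0.1, 0.1, 0.1]
width: 88.1
time_s: 39.3
position: [556.8, -373.6, 161.5]
tcp_rot: [0.998, 0.06, 0.002, 0.002]
wrist_force: [-0.3, 0.6, -0.4]
width: 87.9
3553 z 59.0 rect [ 575.6 -369.1] [49.4 49. ] 69.8 circ [ 575.5 -369. ] 24.9
6689 ((576.53466796875, -370.0946350097656), 54.86672592163086)
mortar 171 [325.1 496.3] 49.0
mortar 446 [328.8 497.5] 48.6
bottle 149 [ 332.8 -496.2] 120.1
tin2 261 [660.5 122.6] 53.2
tin2 176 [662.7 123.7] 54.3
tin1 350 [619.6 -97.3] 83.2
tin1 137 [621.4 -95.1] 84.1
box 288 [527.2 350. ] 46.1
box 419 [528.1 353. ] 45.0
core 390 [ 573.9 -370.1] 58.4
core 76 [ 574.2 -364.9] 59.1
```

View pics/sc9.png

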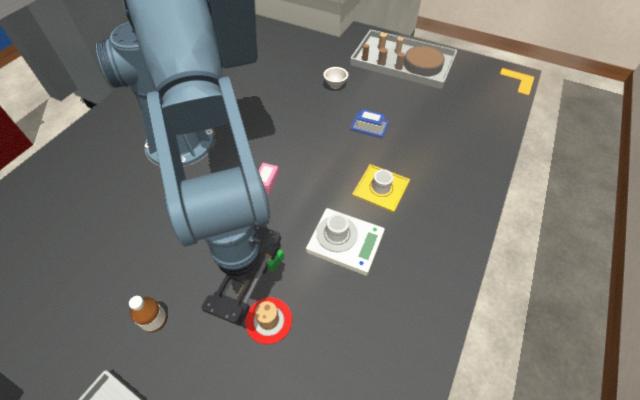

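The final view shows the core in the seat (267,316), one tin on the pan (338,228), the other on the tray (382,182), and the box in the nest (370,122). The bottle and mortar are where they started, and the gripper is clear. Handing in.

```bash
python3 -c "from cell import bot; print(bot.close_job())"
```

```text
the job is handed in; nothing more can be done
None
```

All four samples are on their stations, released and upright, and the job was handed in about 39 s into the 120 s limit. No verdict was reported, so these are my own last checks from the wrist camera:

| Sample | Station | Offset from centre | Height check |
|---|---|---|---|
| Core | Red seat | about 1.5 mm | underside 4 mm, on the seat floor |
| Box | Blue nest | about 0.9 mm, 0.5° out of line | underside 6 mm, on the nest floor |
| Empty tin | Wash tray | about 1.5 mm | underside 5 mm, on the tray floor |
| Full tin | Balance pan | about 0.5 mm | underside 35 mm, so the pan sank about 5 mm |

- **Telling the tins apart:** the force change on lifting was −4.2 N for the full tin and −0.3 N for the empty one.
- **Bystanders:** the mortar and bottle show under 2 mm of movement, within measurement error.
- **Disagreements:** the scene and side cameras differ from the wrist camera by about 1–4 mm. The largest gap is the side camera's partly hidden view of the core, at 4 mm. All are within tolerance, and no check failed.

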